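# Sort out the swapped lube shelf

## Task

On the two stepped crates every item is standing on another item's pad. Put them right: the green flask on the green pad, the grey applicator on the blue pad, the steel measuring cup on the white pad and the orange funnel on the orange pad, each upright and centred on its pad; the empty black pad is there for parking things on the way. Never tip any of the four items over, and do not knock or shift the little amber jar.

Things in the scene. Friction and masses are not known exactly. Their poses are not given: they have to be found in the camera images.
- flask: Green lubricant flask with a white twist cap, standing upright: round body 52 mm across from the bottom up to 60 mm, then a shoulder and a neck; cap 28 mm across, 95 mm high in all; 0.13 to 0.25 kg. Grip the round body. Origin at the centre of its underside, z up. It starts on the white or the orange pad.
- applicator: Grey plastic grease applicator standing upright on a blue foot disc 52 mm across and 8 mm thick; grey barrel 32 mm across from 8 to 63 mm up (a collar 35 mm across at 58 to 61 mm), tapering nozzle to 85 mm; 0.08 to 0.17 kg. Grip the barrel. Origin at the centre of its underside, z up. It starts on the white or the orange pad.
- cup: Open stainless measuring cup, 50 mm across at the bottom, 54 mm at the rim, 56 mm high; flat handle 14 to 18 mm wide, 3 mm thick, 52 mm up, along the cup's own -x to 77 mm from its axis, at the start towards the robot within 55 degrees. Grip across the outside along the cup's y. 0.08 to 0.17 kg. Origin at the centre of its underside, z up. Starts on the green or the blue pad.
- funnel: Orange hard silicone funnel collapsed flat: stepped disc 76 mm across and 18 mm high, with its stub spout standing up in the middle, 25 mm across at the root (18 mm up) and 22 mm at the top (48 mm up); rigid; 0.04 to 0.09 kg. Grip the spout. Origin at the centre of its underside, z up. It starts on the green or the blue pad.
- pad_green: Green square pad, 110 x 110 mm, 4 mm thick, fixed; home of the green flask. It lies on the upper (rear, farther from the robot) crate, its top at z = 0.154 m; origin at the centre of its underside, z up. At the start the cup or the funnel stands on it.
- pad_blue: Blue square pad, 110 x 110 mm, 4 mm thick, fixed; home of the grey applicator. It lies on the upper (rear, farther from the robot) crate, its top at z = 0.154 m; origin at the centre of its underside, z up. At the start the cup or the funnel stands on it.
- pad_white: White square pad, 110 x 110 mm, 4 mm thick, fixed; home of the steel cup. It lies on the lower (front) crate step, its top at z = 0.084 m; origin at the centre of its underside, z up. At the start the flask or the applicator stands on it.
- pad_orange: Orange square pad, 110 x 110 mm, 4 mm thick, fixed; home of the orange funnel. It lies on the lower (front) crate step, its top at z = 0.084 m; origin at the centre of its underside, z up. At the start the flask or the applicator stands on it.
- pad_black: Black square pad, 110 x 110 mm, 4 mm thick, fixed; empty, for parking, wide enough for any item. It lies on the lower (front) crate step, its top at z = 0.084 m; origin at the centre of its underside, z up. The upper crate rises 70 mm 80 to 100 mm behind its centre. Small bystanders at the crates' ends, under 75 mm high, are over 100 mm from pad centres.
- jar: Little amber glass jar with a brass lid, 36 mm across, 50 mm high, standing on the upper crate (z = 0.15 m) between its two pads; to be left alone. Origin at the centre of its underside, z up.

How it is judged:
By the outcome, as a careful person would: the job done as asked, in the order asked, and still so for the second after the job is handed in, with the robot touching nothing.
It also fails if it takes over 120 s, if anything falls off the work surface, if the arm or the gripper's body presses on something with over 40 N, if the wrist force passes 120 N, or if a joint passes its speed limit or range.

## Robot

A 7-joint arm with a two-finger parallel gripper is mounted at the origin on the work surface. World frame = base frame: x ahead of the robot, y to its left, z up, the work surface at z = 0. Lengths are in mm, angles in degrees, forces in N, time in s.
With the tool pointing down it reaches from about 400 to 850 mm from the base axis. Payload 4.4 kg.
Tool frame: the origin (TCP) lies between the finger pads; the fingertips stand 22 mm ahead of it and the grasp point (between the pads) lies 3 mm ahead of it; z points along the fingers, y is the line along which they close (so a half turn about z gives the same grasp; the last joint's range is limited). The gripper opens to 94 mm and grips with 3 to 60 N. Pads are 16 mm wide; open, the fingers measure 119 mm over their backs; the gripper's body (75 mm by 177 mm) begins 78 mm behind the grasp point.
Start: joints at [-70.29, 36.005, 2.206, 86.941, -1.547, 57.084, -1.146], TCP at [258.955, 596.205, 227.478] pointing down, gripper open.
Joint ranges: [-175.42, 175.42], [-21.48, 121.26], [-71.46, 75.88], [10.55, 141.38], [-63.04, 243.04], [13.31, 113.54], [-168.57, 168.57]. Speed limits (degrees/s): [147.25, 147.25, 180, 180, 180, 180, 180].

## Interface

Orientations are given as a 3x3 rotation matrix whose columns are the frame's x, y, z axes.
In Python, from rig import arm gives the robot as it stands.
- The arm moves only by the shell command python3 -m pendant 'ROWS' [OPENING] [FORCE]. ROWS is JSON, a list of rows, each a list of 2 entries, a list of its own where there are three numbers: the shift along the tool's x, y, z in units of 80 mm (1.0 is 80 mm), then the turn, a rotation vector about the tool's x, y, z in units of 60 degrees (1.0 is 60 degrees). In form: [[[tx, ty, tz], [ax, ay, az]], ...]. A call has exactly 5 rows; each row is the pose to reach, as a shift and turn from the pose commanded when the call began, along the tool's axes at that moment; what a row does not reach only later rows make up. A row lasts 1/10 s, in which the tool goes at most 50 mm and 8.59 degrees, less where a joint would pass 70% of its speed; a pose out of reach is approached as far as the arm can. A call with a number of a shift or a turn outside -1 to 1 is refused whole. A call with a gripper value outside its range is refused whole. OPENING is the opening, from -1 (shut) to 1 (fully open), set as the call begins (- or left out, the last holds). The fingers move at their own pace and stop on an object; FORCE is the grip in N (left out, the last holds). Time passes only in rows, so rows that repeat a pose let the fingers close, or fill a call up. It gives the time, the measured TCP pose, the force, the opening and the grip force at its end, in the units of the state.
- arm.sense(): the state, without advancing time (a new reading comes with each control period).
- arm.capture(name): name is "scene" or "side" or "wrist"; returns a dict with "image" (420x560x3 uint8, blue, green, red), "intrinsics" (3x3 intrinsics, pixels), "dist_coeffs" ([k1, k2, p1, p2, k3] as OpenCV has them; the pictures are not rectified), "world_from_camera" (4x4, takes a point from camera to world coordinates); the wrist camera has in their place "hand_eye" (4x4, takes a point from camera to tool coordinates, whose origin is the TCP and whose axes are the flange's). Camera axes: x right, y up, looking along -z (the intrinsics and any distortion apply to the point x, -y, -z); pixel columns grow to the right and rows downward; lengths in mm; the calibration is good to about 2 mm. A picture is of the moment at which its call begins: read the wrist's pose just before it. There is no depth.
- arm.hand_in(): hands the job in; it is judged then, once.
Trained networks look in a picture, given as the dict that the camera call returned (one of the last four; its "shot" number tells which), for a name from the list of things; names that differ only in an ending like _2 or _b are one class to them, and where a whole thing is asked for, a point or a joint stands for the part that bears it (a point fixed in the world has none). Each returns a list of dicts, best first, with "conf" (0 to 1); they miss things now and then, are a little off and sometimes report something else, mostly with a low value. They report only what shows in the picture. A call takes as long as a camera call.
- arm.trace(query, picture): "mask" (420x560 bool, what is visible of it) and "box" ([left, top, width, height] in pixels, round what is visible of it).
The state is a dict: "time_s": time; "q": joint angles; "dq": joint speeds; "effort": joint torques, N m; "position": TCP position; "orientation": TCP orientation; "wrist_force": force on the tool from outside, world axes, zero at the start; "torque": the same for the moment, N m; "grip_width": finger opening in mm; "grasp_force": force on a finger pad.
Only numpy, scipy, OpenCV 4.12 (cv2) and the standard library are available. Lean on these libraries where they do the work, as an engineer would, in place of code of your own. Each camera call takes 0.05 s, during which the arm holds its last target. There are 200 camera calls.

## Working session

There is one attempt and no reset: what is moved stays moved. The work goes in short steps, Python scripts to look and compute and a shell command to move; the robot and the scene stay as the last step left them, time stands still between calls to the robot, and variables do not carry over. Pictures are saved under pics/ and viewed, at most 14 in all, crops included, and the job is handed in when it is done.

```bash
mkdir -p pics; ls; cat > h.py <<'E'
import numpy as np, cv2, json
from rig import arm
def cam(c):
    if "world_from_camera" in c: return np.array(c["world_from_camera"])
    s=arm.sense(); T=np.eye(4); T[:3,:3]=s["orientation"]; T[:3,3]=s["position"]
    return T@np.array(c["hand_eye"])
def ray(c,T,px):
    p=cv2.undistortPoints(np.array(px,float).reshape(-1,1,2),np.array(c["intrinsics"]),np.array(c["dist_coeffs"]))[:,0]
    d=np.c_[p[:,0],-p[:,1],-np.ones(len(p))]@T[:3,:3].T
    return T[:3,3],d
def onz(c,T,px,z):
    o,d=ray(c,T,px); return o+d*((z-o[2])/d[:,2])[:,None]
def proj(c,T,P):
    q=(np.atleast_2d(P)-T[:3,3])@T[:3,:3]; q=q*[1,-1,-1]
    return cv2.projectPoints(q,np.zeros(3),np.zeros(3),np.array(c["intrinsics"]),np.array(c["dist_coeffs"]))[0][:,0]
E
python3 - <<'E'
from h import *
for n in ["scene","side"]:
    c=arm.capture(n); T=cam(c); cv2.imwrite(f"pics/{n}0.png",c["image"])
    print(n,T.round(2).tolist(),np.array(c["intrinsics"]).round(1).tolist())
    for q in ["flask","applicator","cup","funnel","pad_green","pad_blue","pad_white","pad_orange","pad_black","jar"]:
        r=arm.trace(q,c)
        for d in r[:2]:
            m=d["mask"]; ys,xs=np.nonzero(m)
            print(q,round(d["conf"],2),[round(float(v)) for v in d["box"]],round(xs.mean(),1),round(ys.mean(),1))
print(arm.sense())
E
```

```text
pics
scene [[0.31, -0.6, 0.74, 1092.35], [0.95, 0.21, -0.23, -143.85], [-0.02, 0.77, 0.64, 619.18], [0.0, 0.0, 0.0, 1.0]] [[430.2, 0.0, 284.9], [0.0, 430.2, 209.0], [0.0, 0.0, 1.0]]
flask 0.76 [320, 157, 28, 48] 333.9 180.1
cup 0.57 [314, 182, 52, 60] 343.8 216.1
funnel 0.76 [148, 244, 54, 53] 174.0 273.6
pad_green 0.84 [301, 212, 95, 56] 344.3 241.9
pad_blue 0.69 [133, 243, 88, 73] 177.5 281.3
pad_white 0.57 [115, 215, 63, 29] 144.1 230.8
pad_orange 0.85 [302, 182, 57, 25] 322.0 195.9
pad_black 0.79 [216, 192, 59, 37] 245.5 209.3
jar 0.89 [254, 229, 26, 42] 268.0 248.9
side [[0.9, 0.3, -0.31, 291.38], [-0.43, 0.6, -0.67, -553.99], [-0.02, 0.74, 0.68, 757.07], [0.0, 0.0, 0.0, 1.0]] [[415.6, 0.0, 265.6], [0.0, 415.6, 209.5], [0.0, 0.0, 1.0]]
flask 0.9 [201, 182, 26, 45] 212.5 204.9
applicator 0.95 [263, 314, 30, 45] 278.1 338.6
cup 0.95 [258, 162, 42, 31] 283.4 177.1
funnel 0.71 [335, 247, 37, 36] 353.7 267.6
pad_green 0.59 [256, 172, 67, 39] 287.8 192.9
pad_blue 0.87 [313, 241, 82, 60] 350.4 271.3
pad_white 0.69 [243, 312, 77, 73] 278.6 349.6
pad_orange 0.75 [185, 196, 56, 47] 213.3 
[... 305 characters left out ...]
04292]), 'dq': array([ 0.07568226, -0.02247139, -0.01043048,  0.03684787,  0.10703623,
        0.01072189, -0.07989098]), 'effort': array([-3.21172620e-04, -5.49601221e+01,  1.14296861e+00, -1.86946785e+01,
       -5.22815553e-02,  1.57391152e-02,  2.78679727e-05]), 'position': array([258.96112447, 596.21313685, 227.49062943]), 'orientation': array([[-9.17198825e-01,  3.98429811e-01, -2.15950925e-05],
       [ 3.98429809e-01,  9.17198825e-01,  5.49143431e-05],
       [ 4.16865049e-05,  4.17632424e-05, -9.99999998e-01]]), 'wrist_force': array([ 0.18936037, -0.06037012,  0.71132459]), 'torque': array([-0.03541251, -0.05679936, -0.04502604]), 'grasp_force': 0.0, 'grip_width': 94.00384191797465}
```

View pics/scene0.png

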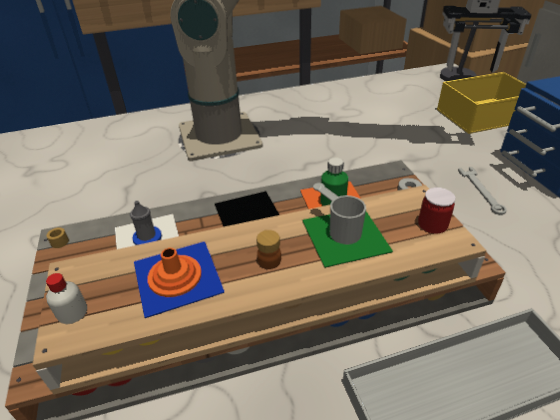

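View pics/side0.png

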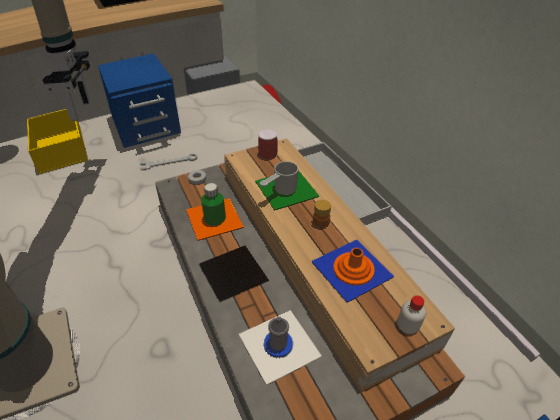

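Cup stands on green (scene ~345,220), funnel on blue (173,275), flask on orange (334,180), applicator on white (145,225); black pad (246,209) is empty, and the jar (268,249) is between the upper pads. It is a 4-cycle, so one park is enough.

```bash
cat >> h.py <<'E'
from scipy.optimize import least_squares
PROF={"flask":[(26,0),(26,60),(14,75),(14,95)],"applicator":[(26,0),(26,8),(16,8),(17.5,60),(16,63),(5,85)],
 "cup":[(25,0),(27,56)],"funnel":[(38,0),(38,5),(12.5,18),(11,48)],"jar":[(18,0),(18,50)]}
A=np.linspace(0,2*np.pi,48,endpoint=False)
def model(n,x,y,z):
    P=[(x+r*np.cos(a),y+r*np.sin(a),z+h) for r,h in PROF[n] for a in A]; return np.array(P)
def bounds(p): return np.r_[p.min(0),p.max(0)]
def padfit(c,T,m,z):
    cs,_=cv2.findContours(m.astype(np.uint8),cv2.RETR_EXTERNAL,cv2.CHAIN_APPROX_NONE)
    k=max(cs,key=cv2.contourArea)[:,0].astype(float)
    w=onz(c,T,k,z)[:,:2].astype(np.float32)
    (cx,cy),(a,b),an=cv2.minAreaRect(w); return [round(float(v),1) for v in (cx,cy,a,b,an%90)]
def itemfit(n,obs,z,g):
    # obs: list of (c,T,mask); fits x,y by silhouette left/right/top/bottom
    def f(p):
        r=[]
        for c,T,m in obs:
            ys,xs=np.nonzero(m); b=np.array([xs.min()-.5,ys.min()-.5,xs.max()+.5,ys.max()+.5])
            if n=="cup":   # handle spoils some edges: use mask of opened blob
                mm=cv2.morphologyEx(m.astype(np.uint8),cv2.MORPH_OPEN,np.ones((13,13),np.uint8)); ys,xs=np.nonzero(mm); b=np.array([xs.min()-.5,ys.min()-.5,xs.max()+.5,ys.max()+.5])
            r.append(bounds(proj(c,T,model(n,p[0],p[1],z)))-b)
        return np.concatenate(r)
    s=least_squares(f,g,loss="soft_l1"); return s.x.round(1),f(s.x).round(1)
E
python3 - <<'E'
from h import *
C={n:arm.capture(n) for n in ["scene","side"]}
Z={"pad_green":154,"pad_blue":154,"pad_white":84,"pad_orange":84,"pad_black":84}
O={}
for q in list(Z)+list(PROF):
    for n,c in C.items():
        r=arm.trace(q,c)
        if not r: continue
        T=cam(c)
        if q in Z: print(q,n,padfit(c,T,r[0]["mask"],Z[q]))
        else: O.setdefault(q,[]).append((c,T,r[0]["mask"]))
W={"flask":84,"applicator":84,"cup":154,"funnel":154,"jar":150}
for q,o in O.items():
    for oo in [o]+[[v] for v in o]:
        print(q,len(oo),*itemfit(q,oo,W[q],[600,0]))
E
```

```text
pad_green scene [647.1, 90.9, 111.7, 110.6, 87.8]
pad_green side [642.0, 88.7, 114.9, 113.4, 87.0]
pad_blue scene [646.4, -172.4, 113.1, 109.3, 5.6]
pad_blue side [641.5, -174.8, 111.4, 115.3, 5.3]
pad_white scene [449.0, -254.7, 61.8, 36.1, 1.9]
pad_white side [466.4, -219.5, 112.1, 113.0, 2.5]
pad_orange scene [459.6, 107.3, 37.4, 66.5, 85.1]
pad_orange side [477.9, 143.2, 114.2, 111.3, 85.2]
pad_black scene [447.6, -27.7, 83.1, 111.2, 1.3]
pad_black side [456.0, -26.8, 111.4, 111.3, 1.9]
flask 2 [479.7 144.5] [-0.8 -1.7  0.7  2.9 -0.7 -0.5  0.4  0.4]
flask 1 [475.3 146.4] [-0.7 -3.   0.6  1.3]
flask 1 [479.9 144.3] [-0.5 -0.5  0.5  0.4]
applicator 2 [ 465.6 -217.1] [-0.6 -3.2 -0.1  3.  -0.3 -0.3 -0.  -0.3]
applicator 1 [ 462.6 -216.3] [-0.2 -4.2  0.2  1.8]
applicator 1 [ 465.6 -217.7] [-0.2  0.   0.2 -0. ]
cup 2 [640.4  92.2] [-1.1 -3.1  1.3  0.2 -0.4 -2.2  2.2  1.8]
cup 1 [642.   91.2] [-1.4 -2.4  1.1  1.1]
cup 1 [639.5  94.8] [-1.3 -2.7  1.3  1.3]
funnel 2 [ 644.8 -175.8] [-0.8 -0.4  0.4 -0.3 -0.3 -1.   1.   0. ]
funnel 1 [ 645.5 -175.5] [-0.6 -0.1  0.6 -0. ]
funnel 1 [ 643.5 -176.3] [-0.7 -0.6  0.7  0.5]
jar 2 [657.1 -38.3] [-1.3 -2.   0.9  0.9 -0.2 -1.3  0.2  0.4]
jar 1 [657.7 -38. ] [-1.1 -1.7  1.2  1.1]
jar 1 [656.4 -39.3] [-0.2 -1.   0.2  0.8]
```

```bash
python3 -m pendant '[[[0,0,-0.2],[0,0,-0.08]],[[0,0,-0.4],[0,0,-0.16]],[[0,0,-0.6],[0,0,-0.24]],[[0,0,-0.8],[0,0,-0.32]],[[0,0,-1],[0,0,-0.391]]]' 1 25
for i in 1 2 3; do python3 -m pendant '[[[0,-0.2,0],[0,0,0]],[[0,-0.4,0],[0,0,0]],[[0,-0.6,0],[0,0,0]],[[0,-0.8,0],[0,0,0]],[[0,-1,0],[0,0,0]]]' | tail -1; done
for i in 1 2 3; do python3 -m pendant '[[[-0.18,-0.17,0],[0,0,0]],[[-0.36,-0.34,0],[0,0,0]],[[-0.54,-0.51,0],[0,0,0]],[[-0.73,-0.7,0],[0,0,0]],[[-0.92,-0.88,0],[0,0,0]]]' | tail -1; done
python3 - <<'E'
from h import *
s=arm.sense(); print(s["position"],s["orientation"].round(4).tolist(),s["time_s"],s["q"].round(1))
c=arm.capture("wrist"); T=cam(c); print(T.round(2).tolist()); cv2.imwrite("pics/w1.png",c["image"])
for q,z in [("flask",84),("pad_orange",84),("cup",154),("pad_green",154)]:
    r=arm.trace(q,c)
    if r:
        m=r[0]["mask"]; print(q,r[0]["conf"],r[0]["box"], itemfit(q,[(c,T,m)],z,[480,144]) if q in PROF else padfit(c,T,m,z))
E
```

```text
time_s: 2.7
position: [259.0, 596.1, 308.1]
orientation: [[-1.0, -0.003, 0.0], [-0.003, 1.0, -0.0], [-0.0, -0.0, -1.0]]
wrist_force: [-0.3, -0.5, 0.1]
grip_width: 94.1
grasp_force: 0.0
grasp_force: 0.0
grasp_force: 0.0
grasp_force: 0.0
grasp_force: 0.0
grasp_force: 0.0
grasp_force: 0.0
[480.0532475  144.02162791 307.58189344] [[-1.0, 0.0004, 0.0002], [0.0004, 1.0, 0.0001], [-0.0002, 0.0001, -1.0]] 5.7 [-24.5  18.6   6.2 104.   -2.3  57.5  72.6]
[[0.0, -0.97, -0.23, 416.34], [1.0, 0.0, 0.0, 141.35], [-0.0, -0.23, 0.97, 465.02], [0.0, 0.0, 0.0, 1.0]]
flask 0.75 [246.3, 170.9, 59.9, 62.9] (array([484.9, 140.2]), array([ 0. , -0.7, -0. ,  0.6]))
pad_orange 0.6 [224.2, 139.6, 110.5, 107.5] [483.2, 141.5, 112.2, 112.8, 84.9]
cup 0.8 [181.1, 353.8, 70.8, 51.9] (array([650.8,  90.8]), array([-1.5, -2.8,  3. , 35.2]))
pad_green 0.74 [170.1, 353.6, 113.1, 48.1] [652.8, 125.9, 46.7, 34.1, 0.0]
```

```bash
for i in 1 2; do python3 -m pendant '[[[0,0,0.2],[0,0,0]],[[0,0,0.4],[0,0,0]],[[0,0,0.6],[0,0,0]],[[-0.01,-0.01,0.8],[0,0,0]],[[-0.01,-0.01,1],[0,0,0]]]' | sed -n '2p;4p'; done
python3 -m pendant '[[[0,0,0.1],[0,0,0]],[[0,0,0.2],[0,0,0]],[[0,0,0.32],[0,0,0]],[[0,0,0.32],[0,0,0]],[[0,0,0.32],[0,0,0]]]'
python3 -m pendant '[[[0,0,0],[0,0,0]],[[0,0,0],[0,0,0]],[[0,0,0],[0,0,0]],[[0,0,0],[0,0,0]],[[0,0,0],[0,0,0]]]' -1 25
python3 -m pendant '[[[0,0,0],[0,0,0]],[[0,0,0],[0,0,0]],[[0,0,0],[0,0,0]],[[0,0,0],[0,0,0]],[[0,0,0],[0,0,0]]]'
```

```text
position: [479.5, 145.4, 227.1]
wrist_force: [0.6, 0.4, -0.8]
position: [480.4, 144.7, 147.1]
wrist_force: [0.6, -0.7, -0.3]
time_s: 7.45
position: [481.2, 143.4, 121.9]
orientation: [[-1.0, 0.0, -0.0], [0.0, 1.0, 0.0], [0.0, 0.0, -1.0]]
wrist_force: [0.0, -0.4, 0.7]
grip_width: 93.8
grasp_force: 0.0
time_s: 7.95
position: [481.2, 143.3, 122.0]
orientation: [[-1.0, 0.0, 0.0], [0.0, 1.0, 0.0], [-0.0, 0.0, -1.0]]
wrist_force: [-0.1, -0.9, 0.9]
grip_width: 57.2
grasp_force: 0.0
time_s: 8.45
position: [481.2, 143.4, 121.9]
orientation: [[-1.0, 0.0, -0.0], [0.0, 1.0, 0.0], [0.0, 0.0, -1.0]]
wrist_force: [-0.5, 0.1, 1.1]
grip_width: 51.3
grasp_force: 25.0
```

```bash
python3 -m pendant '[[[0,0,-0.1],[0,0,0]],[[0,0,-0.25],[0,0,0]],[[0,0,-0.45],[0,0,0]],[[0,0,-0.65],[0,0,0]],[[0,0,-0.75],[0,0,0]]]' | tail -3
for i in 1 2 3; do python3 -m pendant '[[[0.02,-0.13,0],[0,0,0]],[[0.04,-0.28,0],[0,0,0]],[[0.06,-0.43,0],[0,0,0]],[[0.08,-0.58,0],[0,0,0]],[[0.1,-0.713,0],[0,0,0]]]' | tail -3; done
python3 -m pendant '[[[0,0,0.15],[0,0,0]],[[0,0,0.35],[0,0,0]],[[0,0,0.55],[0,0,0]],[[0,0,0.65],[0,0,0]],[[0,0,0.69],[0,0,0]]]'
python3 -m pendant '[[[0,0,0.02],[0,0,0]],[[0,0,0.04],[0,0,0]],[[0,0,0.055],[0,0,0]],[[0,0,0.055],[0,0,0]],[[0,0,0.055],[0,0,0]]]'
python3 -m pendant '[[[0,0,0],[0,0,0]],[[0,0,0],[0,0,0]],[[0,0,0],[0,0,0]],[[0,0,0],[0,0,0]],[[0,0,0],[0,0,0]]]' 1 | tail -3
```

```text
wrist_force: [-0.2, -0.2, -0.9]
grip_width: 51.4
grasp_force: 25.0
wrist_force: [0.6, 0.2, -1.4]
grip_width: 51.7
grasp_force: 25.0
wrist_force: [-1.1, -0.8, -1.8]
grip_width: 51.4
grasp_force: 25.0
wrist_force: [0.4, 0.7, -1.7]
grip_width: 51.3
grasp_force: 25.0
time_s: 10.95
position: [456.7, -28.1, 126.0]
orientation: [[-1.0, 0.001, -0.001], [0.001, 1.0, 0.0], [0.001, 0.0, -1.0]]
wrist_force: [-1.0, -0.2, -0.8]
grip_width: 51.5
grasp_force: 25.0
time_s: 11.45
position: [457.3, -27.7, 122.5]
orientation: [[-1.0, 0.0, 0.0], [0.0, 1.0, 0.0], [-0.0, 0.0, -1.0]]
wrist_force: [0.3, 0.8, -1.5]
grip_width: 51.5
grasp_force: 25.0
wrist_force: [0.1, 0.6, 0.7]
grip_width: 87.7
grasp_force: 0.0
```

```bash
for i in 1 2; do python3 -m pendant '[[[0,0,-0.2],[0,0,0]],[[0,0,-0.4],[0,0,0]],[[0,0,-0.65],[0,0,0]],[[0,0,-0.9],[0,0,0]],[[0,0,-1],[0,0,0]]]' | sed -n '2p;4p'; done
python3 -m pendant '[[[0,0,-0.1],[0,0,0]],[[0,0,-0.2],[0,0,0]],[[0,0,-0.3],[0,0,0]],[[0,0,-0.3],[0,0,0]],[[0,0,-0.3],[0,0,0]]]' | sed -n '2p;4p'
for i in 1 2 3; do python3 -m pendant '[[[-0.15,-0.12,0],[0,0,0]],[[-0.3,-0.24,0],[0,0,0]],[[-0.45,-0.36,0],[0,0,0]],[[-0.62,-0.5,0],[0,0,0]],[[-0.783,-0.617,0],[0,0,0]]]' | sed -n '2p;4p'; done
cat > look.py <<'E'
import sys
from h import *
Z={"pad_green":154,"pad_blue":154,"pad_white":84,"pad_orange":84,"pad_black":84}
s=arm.sense(); print(s["position"].round(1),round(s["time_s"],2))
cn,out=sys.argv[1:3]; c=arm.capture(cn); T=cam(c)
cv2.imwrite(f"pics/{out}.png",c["image"])
for a in sys.argv[3:]:
    q,*z=a.split("@"); z=float(z[0]) if z else Z.get(q)
    r=arm.trace(q,c)
    if not r: print(q,"none"); continue
    m=r[0]["mask"]; b=[round(v) for v in r[0]["box"]]
    print(q,round(r[0]["conf"],2),b,*(padfit(c,T,m,z) if q in Z else itemfit(q,[(c,T,m)],z,s["position"][:2] if cn=="wrist" else [560,0])))
E
python3 look.py wrist w2 funnel@154 pad_blue jar@150 flask@84 pad_black
python3 look.py side s2 flask@84 pad_black
```

```text
position: [458.0, -27.9, 203.8]
wrist_force: [0.0, -0.0, -0.1]
position: [457.8, -27.8, 283.3]
wrist_force: [0.5, -1.0, 0.1]
position: [457.0, -27.8, 306.1]
wrist_force: [-1.1, -0.6, -0.5]
position: [521.2, -79.1, 305.8]
wrist_force: [-1.1, 0.3, -0.8]
position: [583.6, -128.7, 305.5]
wrist_force: [-0.1, 0.2, -0.2]
position: [646.0, -178.2, 305.3]
wrist_force: [0.8, -0.9, 0.1]
[ 646.  -178.2  305.3] 14.95
funnel 0.87 [237, 161, 89, 88] [ 646.5 -177.3] [-0.8 -0.9  0.8  1.2]
pad_blue 0.92 [215, 135, 132, 134] 644.4 -174.8 109.9 110.2 4.3
jar 0.62 [419, 203, 67, 50] [658.6 -39.7] [-2.4 -2.2  1.4  1.8]
flask 0.78 [408, 0, 76, 28] [152.1 165.7] [  -0.6 -244.2  119.1   -0.3]
pad_black 0.83 [378, 0, 114, 63] 487.3 -26.2 59.8 111.9 1.9
[ 644.6 -175.8  305.9] 15.25
flask 0.82 [220, 234, 28, 50] [455.4 -32. ] [ 0.   1.1 -0.  -1. ]
pad_black 0.87 [201, 247, 64, 53] 456.3 -28.1 111.3 112.8 2.5
```

View pics/w2.png

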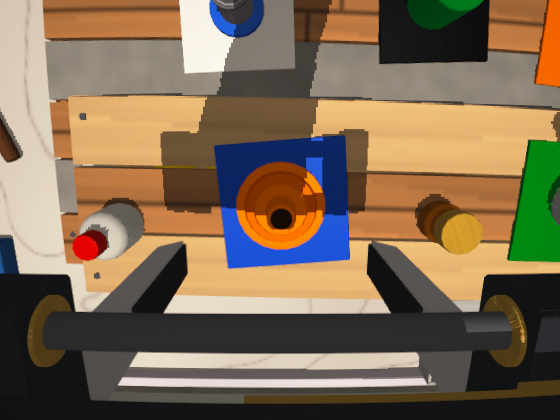

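Wrist view: funnel centred on the blue pad at (281,205), flask upright on the black pad (top edge, ~445,10). Descend and grip the spout.

```bash
python3 -m pendant '[[[0,0,0.2],[0,0,0]],[[0,0,0.4],[0,0,0]],[[-0.01,0,0.6],[0,0,0]],[[-0.01,0,0.8],[0,0,0]],[[-0.01,0,1],[0,0,0]]]' | sed -n '2p;4p'
python3 -m pendant '[[[0,0,0.1],[0,0,0]],[[0,0,0.2],[0,0,0]],[[0,0,0.3],[0,0,0]],[[0,0,0.34],[0,0,0]],[[0,0,0.34],[0,0,0]]]' | sed -n '2p;4p'
python3 -m pendant '[[[0,0,0],[0,0,0]],[[0,0,0],[0,0,0]],[[0,0,0],[0,0,0]],[[0,0,0],[0,0,0]],[[0,0,0],[0,0,0]]]' -1 20|tail -2
python3 -m pendant '[[[0,0,0],[0,0,0]],[[0,0,0],[0,0,0]],[[0,0,0],[0,0,0]],[[0,0,0],[0,0,0]],[[0,0,0],[0,0,0]]]'|tail -2
python3 -m pendant '[[[0,0,0],[0,0,0]],[[0,0,0],[0,0,0]],[[0,0,0],[0,0,0]],[[0,0,0],[0,0,0]],[[0,0,0],[0,0,0]]]'
```

```text
position: [645.7, -175.5, 226.1]
wrist_force: [-0.6, -0.6, -0.5]
position: [645.7, -175.9, 198.8]
wrist_force: [-0.2, -0.0, 0.5]
grip_width: 57.6
grasp_force: 0.0
grip_width: 23.6
grasp_force: 20.0
time_s: 17.9
position: [645.8, -175.9, 199.0]
orientation: [[-1.0, 0.0, -0.0], [0.0, 1.0, 0.0], [0.0, 0.0, -1.0]]
wrist_force: [-1.0, -0.1, -0.4]
grip_width: 22.9
grasp_force: 20.0
```

```bash
python3 -m pendant '[[[0,0,-0.1],[0,0,0]],[[0,0,-0.25],[0,0,0]],[[0,0,-0.5],[0,0,0]],[[0,0,-0.75],[0,0,0]],[[0,0,-1],[0,0,0]]]' | tail -3
python3 -m pendant '[[[0,0,-0.1],[0,0,0]],[[0,0,-0.2],[0,0,0]],[[0,0,-0.3],[0,0,0]],[[0,0,-0.3],[0,0,0]],[[0,0,-0.3],[0,0,0]]]' | tail -3
for i in 1 2 3 4; do python3 -m pendant '[[[0.1,0.2,0],[0,0,0]],[[0.2,0.4,0],[0,0,0]],[[0.3,0.6,0],[0,0,0]],[[0.4,0.8,0],[0,0,0]],[[0.515,0.998,0],[0,0,0]]]' | sed -n '2p;5,6p'; done
python3 -m pendant '[[[0,0,0],[0,0,0]],[[0,0,0],[0,0,0]],[[0,0,0.1],[0,0,0]],[[0,0,0.2],[0,0,0]],[[0,0,0.3],[0,0,0]]]'
python3 look.py wrist w3 pad_orange cup@154 pad_green
```

```text
wrist_force: [-0.9, -0.4, -1.0]
grip_width: 23.2
grasp_force: 20.0
wrist_force: [0.2, -0.1, -0.2]
grip_width: 23.5
grasp_force: 20.0
position: [603.9, -95.3, 302.1]
grip_width: 23.6
grasp_force: 20.0
position: [562.9, -14.9, 303.0]
grip_width: 23.4
grasp_force: 20.0
position: [521.6, 64.9, 303.1]
grip_width: 23.3
grasp_force: 20.0
position: [480.3, 144.6, 303.2]
grip_width: 23.1
grasp_force: 20.0
time_s: 21.4
position: [481.2, 142.6, 278.0]
orientation: [[-1.0, 0.002, -0.001], [0.002, 1.0, -0.001], [0.001, -0.001, -1.0]]
wrist_force: [0.9, 0.0, -1.6]
grip_width: 23.6
grasp_force: 20.0
[481.2 142.6 278. ] 21.4
pad_orange 0.81 [224, 137, 116, 72] 454.5 146.7 111.2 63.9 86.7
cup 0.78 [232, 369, 15, 25] [653.8 104.7] [-40.3  -2.1  15.7  83.1]
pad_green 0.91 [237, 352, 49, 41] 625.6 127.3 41.8 40.7 0.1
```

View pics/w3.png

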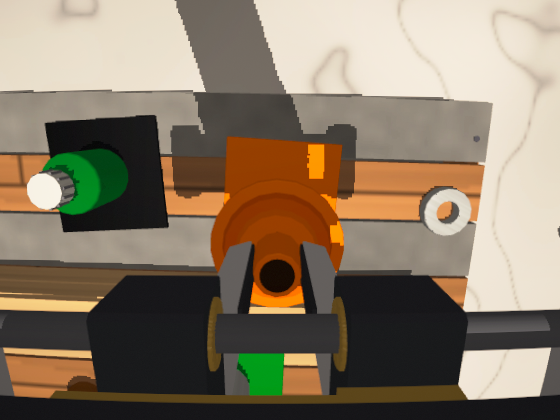

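The funnel is held level above the orange pad (277,245), flask parked at (95,178). Lowering.

```bash
python3 -m pendant '[[[0,0,0.2],[0,0,0]],[[0,0,0.4],[0,0,0]],[[0,0,0.6],[0,0,0]],[[0,0,0.8],[0,0,0]],[[0,0,1],[0,0,0]]]' | sed -n '2p;4p'
python3 -m pendant '[[[0,0,0.2],[0,0,0]],[[0,0,0.4],[0,0,0]],[[0,0,0.6],[0,0,0]],[[0,0,0.75],[0,0,0]],[[0,0,0.8],[0,0,0]]]' | sed -n '2p;4p'
python3 -m pendant '[[[0,0,0.02],[0,0,0]],[[0,0,0.04],[0,0,0]],[[0,0,0.05],[0,0,0]],[[0,0,0.05],[0,0,0]],[[0,0,0.05],[0,0,0]]]'
```

```text
position: [481.6, 143.6, 198.8]
wrist_force: [-0.2, -0.6, -0.8]
position: [480.8, 143.3, 134.1]
wrist_force: [-0.2, -1.2, 0.3]
time_s: 23.1
position: [481.3, 143.6, 131.4]
orientation: [[-1.0, 0.0, 0.001], [0.0, 1.0, 0.0], [-0.001, 0.0, -1.0]]
wrist_force: [0.7, 0.5, -1.1]
grip_width: 23.1
grasp_force: 20.0
```

```bash
python3 -m pendant '[[[0,0,0.01],[0,0,0]],[[0,0,0.022],[0,0,0]],[[0,0,0.022],[0,0,0]],[[0,0,0.022],[0,0,0]],[[0,0,0.022],[0,0,0]]]' | sed -n '2p;4p'
python3 -m pendant '[[[0,0,0],[0,0,0]],[[0,0,0],[0,0,0]],[[0,0,0],[0,0,0]],[[0,0,0],[0,0,0]],[[0,0,0],[0,0,0]]]' 1|tail -3
for i in 1 2; do python3 -m pendant '[[[0,0,-0.1],[0,0,0]],[[0,0,-0.3],[0,0,0]],[[0,0,-0.55],[0,0,0]],[[0,0,-0.8],[0,0,0]],[[0,0,-1],[0,0,0]]]' | sed -n '2p;4p'; done
for i in 1 2 3 4 5; do python3 -m pendant '[[[0.01,-0.18,-0.02],[0,0,0]],[[0.02,-0.36,-0.04],[0,0,0]],[[0.03,-0.54,-0.04],[0,0,0]],[[0.04,-0.72,-0.04],[0,0,0]],[[0.04,-0.902,-0.04],[0,0,0]]]' | sed -n '2p;4p'; done
python3 look.py side s3 applicator@84 pad_white funnel@84 pad_orange
python3 look.py wrist w4 applicator@84 pad_white
```

```text
position: [481.1, 143.5, 129.3]
wrist_force: [0.0, -0.4, 0.2]
wrist_force: [-0.9, -1.3, -0.1]
grip_width: 59.7
grasp_force: 0.0
position: [481.4, 143.6, 211.0]
wrist_force: [0.1, 0.7, -0.7]
position: [481.1, 143.4, 290.3]
wrist_force: [0.2, 0.9, -0.3]
position: [477.2, 69.4, 291.8]
wrist_force: [-0.1, 0.6, 0.2]
position: [473.9, -2.6, 295.1]
wrist_force: [0.8, 0.3, -0.2]
position: [470.5, -74.7, 298.3]
wrist_force: [0.0, -0.4, 0.2]
position: [467.1, -146.7, 301.5]
wrist_force: [-0.2, 0.6, 1.0]
position: [463.9, -218.8, 304.7]
wrist_force: [0.0, -0.3, -0.1]
[ 463.9 -218.8  304.7] 27.6
applicator 0.94 [264, 316, 31, 48] [ 465.1 -218.6] [-0.2  0.5  0.2 -0.5]
pad_white 0.82 [241, 311, 79, 75] 466.9 -219.3 113.5 113.4 2.6
funnel 0.82 [197, 199, 29, 34] [478.6 143.6] [-0.2  0.6  0.2 -0.6]
pad_orange 0.61 [185, 197, 59, 46] 477.4 142.1 118.5 112.3 85.6
[ 464.8 -216.8  305. ] 27.85
applicator 0.8 [252, 171, 51, 55] [ 467.5 -216.7] [-0.2 -0.4  0.2  0.3]
pad_white 0.66 [220, 145, 110, 101] 467.7 -217.3 111.0 111.7 2.7
```

View pics/w4.png

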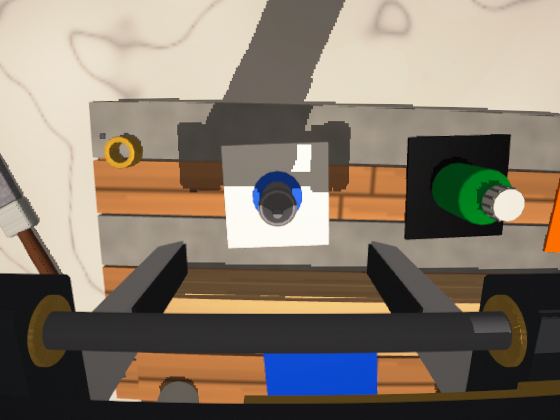

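Wrist view: applicator upright at (277,197) on white, me above it; flask on black at (475,193). Funnel is centred on orange within ~2 mm (side view fit).

```bash
for i in 1 2; do python3 -m pendant '[[[0,0,0.2],[0,0,0]],[[0,0,0.4],[0,0,0]],[[0,0,0.6],[0,0,0]],[[-0.005,0,0.8],[0,0,0]],[[-0.005,0,1],[0,0,0]]]' | sed -n '2p;4p'; done
python3 -m pendant '[[[0,0,0.1],[0,0,0]],[[0,0,0.2],[0,0,0]],[[0,0,0.28],[0,0,0]],[[0,0,0.28],[0,0,0]],[[0,0,0.28],[0,0,0]]]'|sed -n '2p;4p'
python3 -m pendant '[[[0,0,0],[0,0,0]],[[0,0,0],[0,0,0]],[[0,0,0],[0,0,0]],[[0,0,0],[0,0,0]],[[0,0,0],[0,0,0]]]' -1 20 | tail -2
python3 -m pendant '[[[0,0,0],[0,0,0]],[[0,0,0],[0,0,0]],[[0,0,0],[0,0,0]],[[0,0,0],[0,0,0]],[[0,0,0],[0,0,0]]]' | tail -2
python3 -m pendant '[[[0,0,0],[0,0,0]],[[0,0,0],[0,0,0]],[[0,0,0],[0,0,0]],[[0,0,0],[0,0,0]],[[0,0,0],[0,0,0]]]'
```

```text
position: [465.7, -216.6, 224.8]
wrist_force: [1.0, 0.5, 0.5]
position: [466.2, -216.7, 144.8]
wrist_force: [0.7, 1.1, 0.0]
position: [466.0, -217.4, 123.1]
wrist_force: [-1.3, 0.3, 1.0]
grip_width: 57.7
grasp_force: 0.0
grip_width: 32.1
grasp_force: 20.0
time_s: 31.0
position: [465.8, -217.2, 122.9]
orientation: [[-1.0, 0.0, -0.0], [0.0, 1.0, 0.0], [0.0, 0.0, -1.0]]
wrist_force: [-0.4, 0.6, 0.8]
grip_width: 31.9
grasp_force: 20.0
```

```bash
for i in 1 2; do python3 -m pendant '[[[0,0,-0.1],[0,0,0]],[[0,0,-0.25],[0,0,0]],[[0,0,-0.45],[0,0,0]],[[0,0,-0.65],[0,0,0]],[[0,0,-0.8],[0,0,0]]]' | sed -n '2p;5,6p'; done
for i in 1 2 3; do python3 -m pendant '[[[-0.13,0.03,0],[0,0,0]],[[-0.28,0.06,0],[0,0,0]],[[-0.43,0.1,0],[0,0,0]],[[-0.58,0.14,0],[0,0,0]],[[-0.737,0.178,0],[0,0,0]]]' | sed -n '2p;5,6p'; done
python3 -m pendant '[[[0,0,0.15],[0,0,0]],[[0,0,0.35],[0,0,0]],[[0,0,0.5],[0,0,0]],[[0,0,0.6],[0,0,0]],[[0,0,0.65],[0,0,0]]]' | sed -n '2p;4p'
python3 -m pendant '[[[0,0,0],[0,0,0]],[[0,0,0.02],[0,0,0]],[[0,0,0.04],[0,0,0]],[[0,0,0.05],[0,0,0]],[[0,0,0.05],[0,0,0]]]'
```

```text
position: [466.2, -217.7, 188.8]
grip_width: 31.5
grasp_force: 20.0
position: [465.8, -217.4, 252.1]
grip_width: 31.9
grasp_force: 20.0
position: [525.8, -202.4, 250.1]
grip_width: 32.0
grasp_force: 20.0
position: [584.7, -188.6, 250.9]
grip_width: 32.0
grasp_force: 20.0
position: [643.4, -174.4, 250.8]
grip_width: 31.7
grasp_force: 20.0
position: [641.9, -174.7, 197.7]
wrist_force: [-0.4, -0.8, -0.9]
time_s: 34.5
position: [642.7, -174.7, 195.0]
orientation: [[-1.0, 0.0, 0.0], [0.0, 1.0, -0.0], [-0.0, -0.0, -1.0]]
wrist_force: [0.1, 0.9, -1.8]
grip_width: 31.8
grasp_force: 20.0
```

```bash
python3 -m pendant '[[[0,0,0.01],[0,0,0]],[[0,0,0.02],[0,0,0]],[[0,0,0.02],[0,0,0]],[[0,0,0.02],[0,0,0]],[[0,0,0.02],[0,0,0]]]' | sed -n '2p;4p'
python3 -m pendant '[[[0,0,0],[0,0,0]],[[0,0,0],[0,0,0]],[[0,0,0],[0,0,0]],[[0,0,0],[0,0,0]],[[0,0,0],[0,0,0]]]' 1|tail -3
for i in 1 2; do python3 -m pendant '[[[0,0,-0.1],[0,0,0]],[[0,0,-0.25],[0,0,0]],[[0,0,-0.45],[0,0,0]],[[0,0,-0.6],[0,0,0]],[[0,0,-0.7],[0,0,0]]]' | sed -n '2p;4p'; done
for i in 1 2 3 4; do python3 -m pendant '[[[0,0.16,0],[0,0,0]],[[0,0.32,0],[0,0,0]],[[0,0.48,0],[0,0,0]],[[0,0.65,0],[0,0,0]],[[0,0.833,0],[0,0,0]]]' | sed -n '2p;4p'; done
python3 look.py side s4 applicator@154 pad_blue
python3 look.py wrist w5 cup@154 pad_green
```

```text
position: [642.7, -174.7, 193.3]
wrist_force: [0.5, 0.1, -1.0]
wrist_force: [0.3, 0.4, 0.3]
grip_width: 68.0
grasp_force: 0.0
position: [643.3, -174.9, 251.3]
wrist_force: [0.2, -0.3, -0.3]
position: [643.0, -174.8, 306.6]
wrist_force: [0.1, -0.5, -0.2]
position: [642.5, -106.3, 304.8]
wrist_force: [0.9, 0.1, 0.6]
position: [642.7, -40.5, 305.3]
wrist_force: [0.2, -0.4, -0.6]
position: [642.8, 26.1, 305.3]
wrist_force: [0.4, 0.2, -0.2]
position: [642.8, 92.8, 305.3]
wrist_force: [0.9, 0.1, -0.1]
[642.8  92.8 305.3] 38.5
applicator 0.58 [338, 238, 31, 42] [ 642.6 -175.8] [-0.8 -1.5  0.8  1.2]
pad_blue 0.63 [316, 243, 76, 57] 640.7 -175.2 110.5 109.9 4.8
[642.6  93.5 305.1] 38.65
cup 0.82 [230, 120, 81, 140] [639.   88.5] [ 1.6 55.5 -1.6 -3.1]
pad_green 0.83 [213, 143, 133, 127] 643.3 90.4 109.6 109.9 87.5
```

View pics/w5.png

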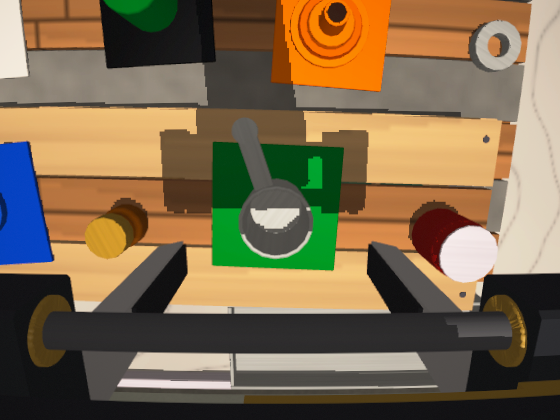

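Cup rim circle is about (276,222), handle running to (244,128); the red jar bystander stands at (460,245).

```bash
python3 - <<'E'
from h import *
c=arm.capture("wrist"); T=cam(c)
m=arm.trace("cup",c)[0]["mask"].astype(np.uint8)
mm=cv2.morphologyEx(m,cv2.MORPH_OPEN,cv2.getStructuringElement(cv2.MORPH_ELLIPSE,(41,41)))
ys,xs=np.nonzero(mm); b=np.array([xs.min()-.5,ys.min()-.5,xs.max()+.5,ys.max()+.5]); print(b)
f=lambda p: (bounds(proj(c,T,model("cup",p[0],p[1],154)))-b)
s=least_squares(lambda p:f(p)[[0,2,3]],[643,90]); print(s.x,f(s.x))
h=np.argwhere((m>0)&(cv2.dilate(mm,np.ones((7,7)))==0))[:,::-1].astype(float)
h=h[np.linalg.norm(h-h[0],axis=1)<90]
w=onz(c,T,h,206)[:,:2]; tip=w[w[:,0].argmin()]; d=w.mean(0)-s.x
print("tip",tip,"hand dir",d,np.degrees(np.arctan2(-d[1],-d[0])), np.linalg.norm(tip-s.x))
u,S,v=np.linalg.svd(w-w.mean(0)); print("axis",v[0],S)
E
```

```text
[241.5 177.5 316.5 257.5]
[641.48244753  92.15449753] [-0.30002731 -0.68645657  0.30007965  0.01542927]
tip [568.69571665  69.66177372] hand dir [-52.33276625 -17.72494893] 18.711084297048128 76.18287745675131
axis [0.95061182 0.3103823 ] [446.76982243 154.83493159]
```

```bash
python3 -m pendant '[[[0,0,0.1],[0,0,-0.08]],[[0,0,0.2],[0,0,-0.16]],[[0.01,-0.01,0.35],[0,0,-0.24]],[[0.015,-0.01,0.5],[0,0,-0.305]],[[0.015,-0.01,0.6],[0,0,-0.305]]]' | sed -n '2,4p'
python3 -m pendant '[[[0,0,0.15],[0,0,0]],[[0,0,0.35],[0,0,0]],[[0,0,0.55],[0,0,0]],[[0,0,0.7],[0,0,0]],[[0,0,0.81],[0,0,0]]]' | sed -n '2,4p'
python3 -m pendant '[[[0,0,0],[0,0,0]],[[0,0,0],[0,0,0]],[[0,0,0],[0,0,0]],[[0,0,0],[0,0,0]],[[0,0,0],[0,0,0]]]' -1 20 | tail -2
python3 -m pendant '[[[0,0,0],[0,0,0]],[[0,0,0],[0,0,0]],[[0,0,0],[0,0,0]],[[0,0,0],[0,0,0]],[[0,0,0],[0,0,0]]]' | tail -2
python3 -m pendant '[[[0,0,0],[0,0,0]],[[0,0,0],[0,0,0]],[[0,0,0],[0,0,0]],[[0,0,0],[0,0,0]],[[0,0,0],[0,0,0]]]'; python3 -c "
from rig import arm
print(arm.sense()['q'].round(1))"
```

```text
position: [641.3, 90.2, 256.5]
orientation: [[-0.95, -0.313, -0.001], [-0.313, 0.95, -0.0], [0.001, 0.0, -1.0]]
wrist_force: [-0.5, -0.1, -0.2]
position: [641.3, 91.0, 191.4]
orientation: [[-0.95, -0.313, -0.001], [-0.313, 0.95, -0.0], [0.001, 0.0, -1.0]]
wrist_force: [-0.2, 0.6, 0.4]
grip_width: 57.4
grasp_force: 0.0
grip_width: 53.9
grasp_force: 20.0
time_s: 41.4
position: [641.8, 91.4, 192.9]
orientation: [[-0.949, -0.314, 0.001], [-0.314, 0.949, 0.0], [-0.001, 0.0, -1.0]]
wrist_force: [-1.4, 1.9, 4.3]
grip_width: 52.9
grasp_force: 20.0
[-13.3  37.9   4.6  89.4  -3.6  52.7 100.8]
```

```bash
python3 -m pendant '[[[0,0,-0.08],[0,0,0]],[[0,0,-0.2],[0,0,0]],[[0,0,-0.4],[0,0,0]],[[0,0,-0.6],[0,0,0]],[[0,0,-0.7],[0,0,0]]]' | tail -3
python3 -m pendant '[[[0,0,-0.15],[0,0,0.06]],[[0,0,-0.35],[0,0,0.12]],[[0,0,-0.55],[0,0,0.18]],[[0,0,-0.7],[0,0,0.24]],[[0,0,-0.7],[0,0,0.305]]]' | sed -n '2,3p;5,6p'
for i in 1 2 3 4; do python3 -m pendant '[[[0.1,-0.18,0],[0,0,0]],[[0.21,-0.37,0],[0,0,0]],[[0.32,-0.56,0],[0,0,0]],[[0.43,-0.76,0],[0,0,0]],[[0.545,-0.968,0],[0,0,0]]]' | sed -n '2p;5,6p'; done
python3 -m pendant '[[[0,0,0],[0,0,0]],[[0,0,0.2],[0,0,0]],[[0,0,0.4],[0,0,0]],[[0,0,0.6],[0,0,0]],[[0,0,0.8],[0,0,0]]]' | sed -n '2,3p'
python3 look.py wrist w6 pad_white
```

```text
wrist_force: [0.1, -0.2, -0.7]
grip_width: 53.6
grasp_force: 20.0
position: [642.4, 90.9, 306.4]
orientation: [[-1.0, 0.003, 0.003], [0.003, 1.0, 0.0], [-0.003, 0.0, -1.0]]
grip_width: 53.9
grasp_force: 20.0
position: [596.9, 11.9, 304.4]
grip_width: 54.1
grasp_force: 20.0
position: [553.6, -64.9, 304.5]
grip_width: 53.5
grasp_force: 20.0
position: [510.0, -142.2, 304.5]
grip_width: 54.1
grasp_force: 20.0
position: [466.4, -219.5, 304.5]
grip_width: 54.0
grasp_force: 20.0
position: [467.7, -217.6, 239.9]
orientation: [[-1.0, -0.001, 0.001], [-0.001, 1.0, 0.001], [-0.001, 0.001, -1.0]]
[ 467.7 -217.6  239.9] 44.9
pad_white 0.79 [211, 144, 130, 104] 457.4 -181.7 96.0 40.0 0.9
```

View pics/w6.png

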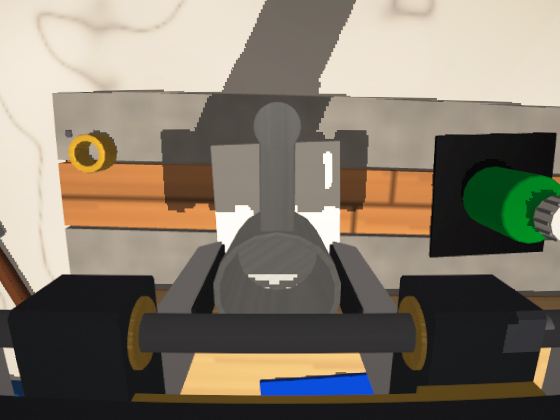

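Cup held level over the white pad (pad edges 213–340), handle toward the robot. Lower and release.

```bash
python3 -m pendant '[[[0,0,0.2],[0,0,0]],[[0,0,0.4],[0,0,0]],[[0,0,0.6],[0,0,0]],[[0,0,0.8],[0,0,0]],[[0,0,1],[0,0,0]]]' | sed -n '2p;4p'
python3 -m pendant '[[[0,0,0.15],[0,0,0]],[[0,0,0.28],[0,0,0]],[[0,0,0.38],[0,0,0]],[[0,0,0.42],[0,0,0]],[[0,0,0.42],[0,0,0]]]' | sed -n '2p;4p'
python3 -m pendant '[[[0,0,0.01],[0,0,0]],[[0,0,0.02],[0,0,0]],[[0,0,0.04],[0,0,0]],[[0,0,0.04],[0,0,0]],[[0,0,0.04],[0,0,0]]]'
```

```text
position: [468.2, -218.2, 160.8]
wrist_force: [0.9, 0.3, 0.2]
position: [467.0, -218.6, 126.7]
wrist_force: [-0.3, 0.2, -1.7]
time_s: 46.5
position: [467.1, -218.6, 123.8]
orientation: [[-1.0, 0.0, 0.0], [0.0, 1.0, -0.0], [-0.0, -0.0, -1.0]]
wrist_force: [0.7, -0.2, -0.8]
grip_width: 53.8
grasp_force: 20.0
```

```bash
python3 -m pendant '[[[0,0,0.006],[0,0,0]],[[0,0,0.012],[0,0,0]],[[0,0,0.012],[0,0,0]],[[0,0,0.012],[0,0,0]],[[0,0,0.012],[0,0,0]]]' | sed -n '2p;4p'
python3 -m pendant '[[[0,0,0],[0,0,0]],[[0,0,0],[0,0,0]],[[0,0,0],[0,0,0]],[[0,0,0],[0,0,0]],[[0,0,0],[0,0,0]]]' 1|tail -3
for i in 1 2; do python3 -m pendant '[[[0,0,-0.1],[0,0,0]],[[0,0,-0.3],[0,0,0]],[[0,0,-0.55],[0,0,0]],[[0,0,-0.8],[0,0,0]],[[0,0,-1],[0,0,0]]]' | sed -n '2p;4p'; done
for i in 1 2 3; do python3 -m pendant '[[[0.01,0.15,-0.03],[0,0,0]],[[0.02,0.3,-0.06],[0,0,0]],[[0.03,0.45,-0.08],[0,0,0]],[[0.04,0.62,-0.08],[0,0,0]],[[0.042,0.794,-0.08],[0,0,0]]]' | sed -n '2p;4p'; done
python3 look.py side s6 cup@84 pad_white flask@84 pad_black
python3 look.py wrist w7 flask@84 pad_black
```

```text
position: [467.2, -218.6, 122.9]
wrist_force: [-0.4, 0.6, 2.4]
wrist_force: [-0.4, 0.4, -0.4]
grip_width: 90.1
grasp_force: 0.0
position: [467.3, -218.8, 204.4]
wrist_force: [0.2, 0.6, 1.1]
position: [467.0, -218.6, 283.7]
wrist_force: [-0.1, 0.1, 0.7]
position: [463.2, -153.3, 288.5]
wrist_force: [-0.4, 0.7, -0.0]
position: [460.2, -90.6, 295.7]
wrist_force: [-0.2, -0.3, -0.4]
position: [457.0, -27.2, 302.2]
wrist_force: [0.1, 0.1, 0.4]
[457.  -27.2 302.2] 50.0
cup 0.65 [237, 316, 58, 44] [ 465.7 -218.8] [ 0.  -1.  -0.   0.9]
pad_white 0.7 [243, 313, 76, 73] 466.5 -219.6 111.8 109.8 2.7
flask 0.95 [221, 235, 25, 49] [457.1 -28.2] [-0.9 -0.4  1.   0.3]
pad_black 0.88 [203, 245, 64, 56] 457.4 -27.4 112.3 111.7 1.1
[457.1 -28.6 302. ] 50.25
flask 0.76 [249, 171, 60, 64] [457.6 -27.9] [ 0.  -0.1 -0.   0.1]
pad_black 0.8 [223, 139, 113, 109] 458.9 -25.6 112.6 111.0 2.6
```

View pics/s6.png

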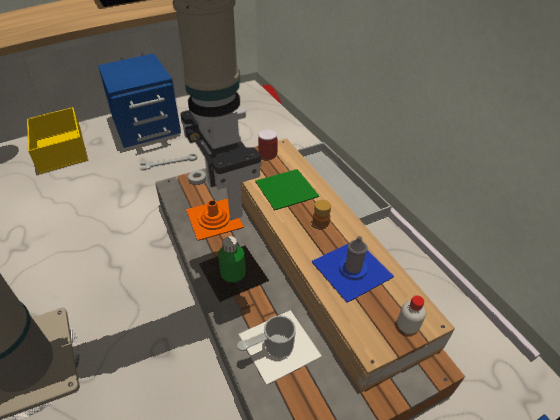

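Side view: cup centred on white (278,340), applicator on blue (355,260), funnel on orange (213,215), green pad (287,188) free, flask on black (232,262). Take the flask.

```bash
for i in 1 2; do python3 -m pendant '[[[0,0,0.2],[0,0,0]],[[0,0,0.4],[0,0,0]],[[0,0,0.6],[0,0,0]],[[0,0,0.8],[0,0,0]],[[0,0,1],[0,0,0]]]' | sed -n '2p;4p'; done
python3 -m pendant '[[[0,0,0.1],[0,0,0]],[[0,0,0.2],[0,0,0]],[[0,0,0.25],[0,0,0]],[[0,0,0.25],[0,0,0]],[[0,0,0.25],[0,0,0]]]'|sed -n '2p;4p'
python3 -m pendant '[[[0,0,0],[0,0,0]],[[0,0,0],[0,0,0]],[[0,0,0],[0,0,0]],[[0,0,0],[0,0,0]],[[0,0,0],[0,0,0]]]' -1 25 | tail -2
python3 -m pendant '[[[0,0,0],[0,0,0]],[[0,0,0],[0,0,0]],[[0,0,0],[0,0,0]],[[0,0,0],[0,0,0]],[[0,0,0],[0,0,0]]]' | tail -2
python3 -m pendant '[[[0,0,0],[0,0,0]],[[0,0,0],[0,0,0]],[[0,0,0],[0,0,0]],[[0,0,0],[0,0,0]],[[0,0,0],[0,0,0]]]'
python3 look.py side s7 pad_green
```

```text
position: [457.1, -28.7, 221.4]
wrist_force: [-0.1, 0.4, 0.4]
position: [457.2, -28.6, 141.3]
wrist_force: [-0.1, 0.2, -0.8]
position: [457.3, -28.1, 122.3]
wrist_force: [-0.1, 0.3, -0.6]
grip_width: 57.2
grasp_force: 0.0
grip_width: 51.5
grasp_force: 25.0
time_s: 53.4
position: [457.0, -28.0, 122.0]
orientation: [[-1.0, 0.0, 0.0], [0.0, 1.0, 0.0], [-0.0, 0.0, -1.0]]
wrist_force: [-0.1, -0.0, 2.1]
grip_width: 51.5
grasp_force: 25.0
[457. -28. 122.] 53.4
pad_green 0.72 [339, 236, 31, 44] 660.6 -151.6 108.0 48.5 54.4
```

```bash
for i in 1 2; do python3 -m pendant '[[[0,0,-0.1],[0,0,0]],[[0,0,-0.3],[0,0,0]],[[0,0,-0.55],[0,0,0]],[[0,0,-0.8],[0,0,0]],[[0,0,-1],[0,0,0]]]' | sed -n '2p;5,6p'; done
for i in 1 2 3; do python3 -m pendant '[[[-0.14,0.09,0],[0,0,0]],[[-0.29,0.18,0],[0,0,0]],[[-0.45,0.28,0],[0,0,0]],[[-0.61,0.38,0],[0,0,0]],[[-0.772,0.49,0],[0,0,0]]]' | sed -n '2p;5,6p'; done
python3 -m pendant '[[[0,0,0.1],[0,0,0]],[[0,0,0.3],[0,0,0]],[[0,0,0.55],[0,0,0]],[[0,0,0.8],[0,0,0]],[[0,0,1],[0,0,0]]]' | sed -n '2p;4p'
python3 -m pendant '[[[0,0,0],[0,0,0]],[[0,0,0.03],[0,0,0]],[[0,0,0.06],[0,0,0]],[[0,0,0.09],[0,0,0]],[[0,0,0.09],[0,0,0]]]'
```

```text
position: [457.1, -28.2, 203.2]
grip_width: 51.6
grasp_force: 25.0
position: [456.8, -28.1, 282.7]
grip_width: 51.6
grasp_force: 25.0
position: [519.6, 12.4, 280.2]
grip_width: 51.5
grasp_force: 25.0
position: [581.2, 51.2, 280.5]
grip_width: 51.5
grasp_force: 25.0
position: [642.9, 90.5, 280.3]
grip_width: 51.2
grasp_force: 25.0
position: [640.8, 89.1, 199.2]
wrist_force: [-0.8, 0.1, -1.6]
time_s: 57.0
position: [642.4, 89.5, 194.9]
orientation: [[-1.0, 0.0, 0.0], [0.0, 1.0, 0.0], [-0.0, 0.0, -1.0]]
wrist_force: [-0.5, 0.1, -1.4]
grip_width: 51.2
grasp_force: 25.0
```

```bash
python3 -m pendant '[[[0,0,0.01],[0,0,0]],[[0,0,0.02],[0,0,0]],[[0,0,0.03],[0,0,0]],[[0,0,0.03],[0,0,0]],[[0,0,0.03],[0,0,0]]]' | sed -n '2p;4p'
python3 -m pendant '[[[0,0,0],[0,0,0]],[[0,0,0],[0,0,0]],[[0,0,0],[0,0,0]],[[0,0,0],[0,0,0]],[[0,0,0],[0,0,0]]]' 1|tail -3
for i in 1 2; do python3 -m pendant '[[[0,0,-0.1],[0,0,0]],[[0,0,-0.3],[0,0,0]],[[0,0,-0.55],[0,0,0]],[[0,0,-0.8],[0,0,0]],[[0,0,-0.9],[0,0,0]]]' | sed -n '2p;4p'; done
python3 look.py wrist w8 flask@154 pad_green jar@150
for i in 1 2; do python3 -m pendant '[[[0.2,0.2,0],[0,0,0]],[[0.4,0.4,0],[0,0,0]],[[0.6,0.6,0],[0,0,0]],[[0.8,0.8,0],[0,0,0]],[[0.9,0.9,0],[0,0,0]]]' | sed -n '2p;4p'; done
python3 look.py side s8 flask@154 pad_green applicator@154 pad_blue cup@84 pad_white funnel@84 pad_orange jar@150
```

```text
position: [642.4, 89.5, 192.3]
wrist_force: [-0.2, -0.3, -1.2]
wrist_force: [-0.3, 0.9, -0.2]
grip_width: 87.9
grasp_force: 0.0
position: [643.6, 89.5, 267.0]
wrist_force: [0.5, -0.4, 0.4]
position: [642.9, 89.5, 337.8]
wrist_force: [-0.2, 1.2, 0.2]
[642.9  89.5 337.8] 59.0
flask 0.7 [243, 175, 67, 72] [643.9  89. ] [-0.3 -0.6  0.3  0.5]
pad_green 0.62 [224, 141, 119, 115] 644.2 92.0 110.1 109.9 87.7
jar 0.66 [108, 198, 59, 44] [656.9 -37.3] [-1.2 -2.   1.8  1.7]
position: [568.4, 163.3, 335.1]
wrist_force: [0.8, -0.1, 0.9]
position: [497.0, 234.7, 335.6]
wrist_force: [0.5, 0.6, -0.4]
[497.  234.7 335.6] 60.2
flask 0.64 [275, 149, 26, 48] [641.4  89.1] [ 0.1  0.2 -0.1 -0.2]
pad_green 0.98 [257, 173, 64, 36] 641.1 86.9 112.6 111.6 87.2
applicator 0.65 [232, 315, 64, 42] [ 431.5 -246.4] [ 14.3  -1.8 -11.9   2.4]
pad_blue 0.72 [200, 244, 69, 58] 438.8 -82.5 100.6 100.5 2.7
cup 0.96 [236, 318, 60, 41] [ 466.5 -219.1] [-0.5 -1.1  0.5  0.9]
pad_white 0.68 [240, 310, 80, 72] 466.5 -220.8 115.0 112.3 3.8
funnel 0.94 [196, 200, 30, 30] [478.  142.1] [-0.2  0.1  0.2 -0.1]
pad_orange 0.71 [185, 197, 57, 43] 478.0 142.6 113.3 111.1 85.7
jar 0.89 [314, 199, 16, 32] [655.5 -38.7] [-0.7 -1.   0.7  0.8]
```

View pics/s8.png

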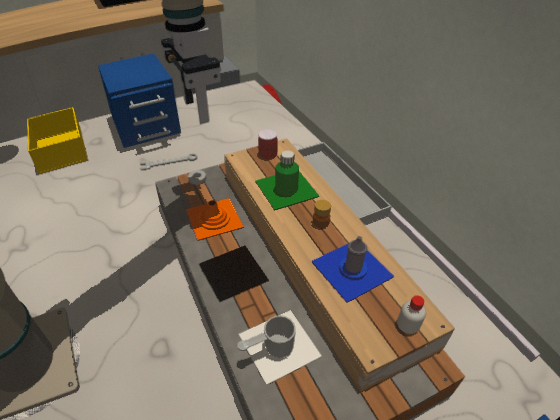

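View pics/w8.png

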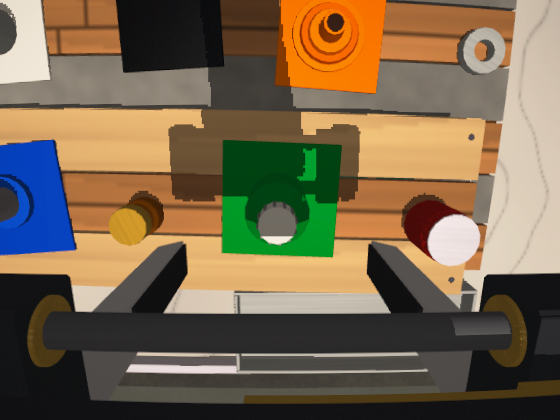

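The side view shows all four items upright on their own pads: flask (287,178), applicator (355,258), cup (278,338) and funnel (213,215). The fits put each within about 3 mm of its pad centre. The jar (322,213) is where it started and the arm is clear. Handing in.

```bash
python3 -c "
from rig import arm
print(arm.hand_in())"
```

```text
the job is handed in; nothing more can be done
None
```

The job is handed in: the flask is on green, the applicator on blue, the cup on white and the funnel on orange, each upright and within about 3 mm of its pad centre by the camera fits, with the amber jar still where it started, in about 60 s of robot time.

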